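# Stow the coin box in the corner of the tray

### The job

The coin box belongs in the far left corner of the steel tray, where the dreidel dish is standing now. Lift the dish out by its arched handle, keeping both dreidels in it, and stand it on the round cork mat; then lift the coin box by its bail handle, set it down in the tray clear of the corner's walls, let it go, and slide it along the tray floor until it is square and flush in the far left corner, long side against the far wall. Leave everything else where it stands.

Things in the scene. Friction and masses are not known exactly. Their poses are not given: they have to be found in the camera images.
- tray: Fixed steel tray held by a spring clip. Origin under its centre; x points to the far wall, y to the left wall, z up; turned up to 0.25 rad. Inner wall faces at x = +-110 mm, y = +-95 mm; floor top at z = 4 mm, walls 4 mm thick, tops at z = 25 mm. The clip bites on the far wall at y = -73 to -37 mm, 33 mm high, 5 mm into the tray, away from the corner.
- tray_corner (a point): The inner far left corner of the tray at floor level: 110 mm along tray x, 95 mm along tray y, z = 4 mm.
- dish: White ceramic dish, loose, 100 mm across the rim, 80 mm across the foot, 30 mm high, about 0.3 kg, with an arched handle over it from rim to rim along its y axis. Origin at the centre of its underside, z up. It holds the two dreidels and starts in the far left part of the tray.
- dish_handle: The dish's arched handle, rigid on the dish, with the same frame as the dish: the top is a straight bar 12 mm wide in x, 64 mm long in y, 10 mm high, its centre 95 mm above the dish's underside (top at 100 mm).
- dreidel1: Hard plastic dreidel lying in the dish: body 20 mm square, 35 mm long with stem and point along x, 12 g. Origin under the middle of its body.
- dreidel2: A second dreidel like the first, beside it in the dish.
- mat: Round cork mat fixed to the ledge, 116 mm across, 3 mm thick (top at z = 3 mm), origin at its underside's centre, on the robot's right. It changes places with the coin box, the tin and the saucer.
- coinbox: Aluminium coin box, loose, 60 mm in x, 90 mm in y (long side), 45 mm high, about 0.25 to 0.5 kg, with a bail handle above its lid. Origin at the centre of its underside, z up. Half a turn makes no difference.
- coinbox_handle: The coin box's bail handle, rigid on the box, with the same frame as the box: a straight bar 10 mm wide in x, 74 mm long in y, 10 mm high, its centre 80 mm above the box's underside (top at 85 mm), on two posts; 30 mm free beneath it.
- menorah: Bystander: glass menorah, a foot 230 x 50 mm with an upright slab and nine candle cups in a row along its x axis, 118 mm high at the middle. Stands between the tray and the coin box's side. Origin under its centre.
- tin: Bystander: plain aluminium tin without a handle, 60 x 90 x 40 mm. Origin under its centre.
- saucer: Bystander: ceramic saucer, 110 mm across, 18 mm high. Origin under its centre.
- jar: Bystander: closed glass jar, 40 mm across, 95 mm high, in the middle of the four places. Origin under its centre.
- votive: Bystander: amber glass cup, 52 mm across, 55 mm high, far to the right. Origin under its centre.
- carton: Bystander: cardboard candle carton, 60 x 150 x 45 mm, at the back. Origin under its centre.
- mug: Bystander: ceramic mug, 76 mm across, 85 mm high, at the back. Origin under its centre.

How it is judged:
By the outcome, as a careful person would: the job done as asked, in the order asked, and still so for the second after the job is handed in, with the robot touching nothing.
It also fails if it takes over 72 s, if anything falls off the work surface, if the arm or the gripper's body presses on something with over 40 N, if the wrist force passes 120 N, or if a joint passes its speed limit or range.

### The arm

A 6-joint arm with a two-finger parallel gripper is mounted at the origin on the work surface. World frame = base frame: x ahead of the robot, y to its left, z up, the work surface at z = 0. Lengths are in m, angles in rad, forces in N, time in s.
With the tool pointing down it reaches from about 0.35 to 0.725 m from the base axis. Payload 6 kg.
Tool frame: the origin (TCP) lies midway between the tips of the shut fingers; the grasp point (between the pads) lies 19 mm behind it (ctrl.grip_depth is the distance from the TCP to the grasp point, in m); z points along the fingers, y is the line along which they close (so a half turn about z gives the same grasp; the last joint's range is limited). The gripper opens to 85 mm and grips with 20 to 120 N. Pads are 22 mm wide; open, the fingers measure 114 mm over their backs; the gripper's body (76 mm by 85 mm) begins 54 mm behind the grasp point. The pads swing forward as they close: fully open they stand 13 mm farther back than shut.
Start: joints at [1.549, 0.04, 0.085, 0, -1.615, -0.334], TCP at [0.209, 0.562, 0.231] pointing down, gripper open.
Joint ranges: [-2.56, 2.56], [-1.29, 2.01], [-1.08, 1.49], [-3.29, 1.98], [-2.81, -0.18], [-2.99, 2.99]. Speed limits (rad/s): [2.57, 2.57, 3.01, 3.14, 3.14, 3.14].

### API

Orientations are given as a rotation vector (axis times angle).
In Python, from workcell import ctrl gives the robot as it stands.
- The arm moves only by the tool jog_arm, never from a script. Its argument "increments" is a list of rows, each a list of 3 entries, a list of its own where there are three numbers: the shift along the world's x, y, z in cm, then the turn, a rotation vector about the world's x, y, z in rad, then the closure, from 0 (fully open) to 1 (shut). In form: [[[dx, dy, dz], [ax, ay, az], claw], ...]. A call has 1 to 20 rows; each row shifts and turns the commanded pose from where the row before left it; what a row does not reach is not made up. A row lasts 1/10 s, in which the tool goes at most 50 mm and 8.59 degrees, less where a joint would pass 70% of its speed; a pose out of reach is approached as far as the arm can. A call with a gripper value outside its range is refused whole. The fingers move at their own pace and stop on an object; "grip_force" is the grip in N (left out, the last holds). Time passes only in rows, so rows that do not move let the fingers close. It gives the time, the measured TCP pose, the force, the opening and the grip force at its end, in the units of the state.
- ctrl.get_state(): the state, without advancing time (a new reading comes with each control period).
- ctrl.get_image(name): name is "side" or "top"; returns a dict with "color" (480x640x3 uint8, red, green, blue), "intrinsics" (3x3 intrinsics, pixels), "rvec" (rotation vector, rad) and "tvec" (3), from world to camera coordinates, as OpenCV has them. Camera axes: x right, y down, z forward; pixel columns grow to the right and rows downward; lengths in m; the calibration is good to about 2 mm. A picture is of the moment at which its call begins. There is no depth.
- ctrl.job_done(): hands the job in; it is judged then, once.
The state is a dict: "time_s": time; "joint_pos": joint angles; "qd": joint speeds; "tau": joint torques, N m; "tcp_pos": TCP position; "orientation": TCP orientation; "ft_force": force on the tool from outside, world axes, zero at the start; "wrist_torque": the same for the moment, N m; "grip_width": finger opening in m; "grip_force": force on a finger pad.
Only numpy, scipy, OpenCV 4.12 (cv2) and the standard library are available. Lean on these libraries where they do the work, as an engineer would, in place of code of your own. Each camera call takes 0.05 s, during which the arm holds its last target. There are 200 camera calls.

## Working session

There is one attempt and no reset: what is moved stays moved. The work goes in short steps, Python scripts to look and compute and a tool call to move; the robot and the scene stay as the last step left them, time stands still between calls to the robot, and variables do not carry over. Pictures are saved under pics/ and viewed, at most 10 in all, crops included, and the job is handed in when it is done.

Besides the shell and the picture viewer there is one more tool, called after "Call:" by a JSON object that holds its "name" and its "arguments", one argument or row to a line. jog_arm: Moves the arm, as the interface text tells. Its arguments: {"type":"object","properties":{"increments":{"type":"array","items":{"type":"array"}},"grip_force":{"type":"number"}},"required":["increments"]}

```bash
mkdir -p pics
cat > h.py <<'E'
import numpy as np, cv2
from workcell import ctrl
def snap(n,fn):
    im=ctrl.get_image(n); cv2.imwrite(fn,im["color"][:,:,::-1]); 
    np.savez('cam_'+n,K=im["intrinsics"],r=im["rvec"],t=im["tvec"],c=im["color"]); return im
def w(n,u,v,z):
    d=np.load('cam_'+n+'.npz'); R=cv2.Rodrigues(d['r'])[0]; t=d['t'].ravel()
    ray=R.T@np.linalg.inv(d['K'])@[u,v,1]; c=-R.T@t
    return c+ray*(z-c[2])/ray[2]
def px(n,P):
    d=np.load('cam_'+n+'.npz'); return cv2.projectPoints(np.float64(P).reshape(-1,3),d['r'],d['t'],d['K'],None)[0].reshape(-1,2)
E
python3 - <<'E'
from h import *
for n in("top","side"):
    im=snap(n,f"pics/{n}0.png"); R=cv2.Rodrigues(im["rvec"])[0]; print(n,-R.T@np.ravel(im["tvec"]),R.round(2).tolist(),im["intrinsics"][0])
print(ctrl.get_state())
E
```

```text
top [ 0.41922625 -0.0529463   1.31121274] [[0.01, -1.0, 0.0], [-0.99, -0.01, -0.16], [0.16, -0.0, -0.99]] [619.63412402   0.         319.14801561]
side [0.53882637 0.67629963 0.72379782] [[-1.0, -0.09, -0.0], [-0.06, 0.69, -0.72], [0.07, -0.71, -0.7]] [470.92797194   0.         323.86121064]
{'time_s': 0.1, 'joint_pos': array([ 1.54868446e+00,  4.07923484e-02,  8.39095486e-02, -3.63780707e-04,
       -1.61550684e+00, -3.33724650e-01]), 'qd': array([-0.00057599,  0.00104379,  0.00138792,  0.00121111,  0.00075539,
        0.00046562]), 'tau': array([-5.58699379e-03, -3.69342792e+01,  3.48280334e+01,  6.95181593e+00,
       -4.55807676e-03, -3.32761381e-06]), 'tcp_pos': array([0.20885454, 0.56216602, 0.23036383]), 'orientation': array([ 3.09040003e+00, -5.55689229e-01, -1.75495303e-04]), 'ft_force': array([-0.35512508,  0.06610297,  1.0142791 ]), 'wrist_torque': array([ 0.03567741, -0.04456071, -0.01919605]), 'grip_force': 0.0, 'grip_width': 0.08566607234146059}
```

View pics/top0.png

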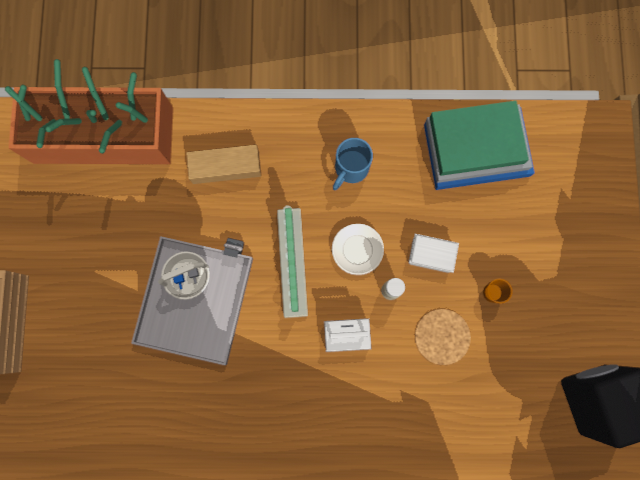

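View pics/side0.png

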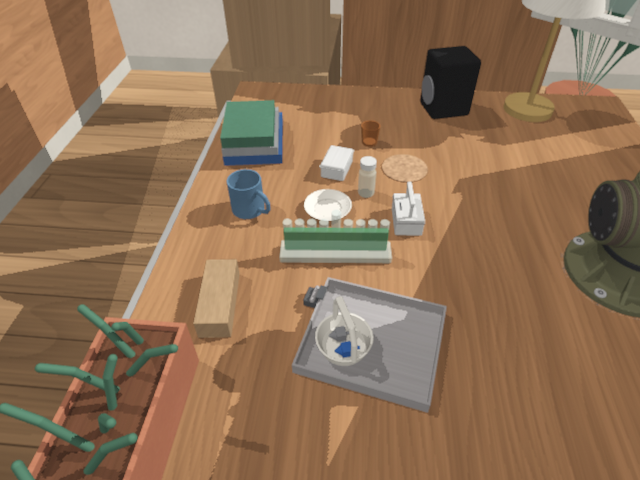

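The top view shows the tray at about (195,300) with the dish at (186,276). The coin box is at (348,335), the mat at (443,336), the menorah at (292,262), the jar at (394,289), the saucer at (357,249) and the tin at (434,253). Next I'll enlarge the parts that matter.

Run:
```python
from h import *
c=np.load('cam_top.npz')['c'][:,:,::-1]
a=cv2.resize(c[230:370,125:260],None,fx=4,fy=4,interpolation=2); b=cv2.resize(c[310:360,315:380],None,fx=4,fy=4,interpolation=2)
cv2.imwrite('pics/a.png',np.hstack([a,np.vstack([b,np.zeros((560-200,260,3),np.uint8)])]))
for n,u,v,z in [("tray FL",163,239,.025),("FR",251,255,.025),("NL",134,343,.025),("NR",226,363,.025),("mat",443,336.5,.003),("menL",285,208,.02),("menora_tl",278,210,.02),("tr",301,209,.02),("bl",284,317,.02),("br",307,316,.02),("jar",395,285,.095),("tin",434,251,.04),("sau",358,249,.018)]: print(n,w("top",u,v,z)[:2].round(4))
```

```text
tray FL [0.6254 0.2719]
FR [0.5925 0.0863]
NL [0.4097 0.3212]
NR [0.3706 0.132 ]
mat [ 0.4263 -0.3157]
menL [0.6945 0.0169]
menora_tl [0.6901 0.0317]
tr [ 0.6925 -0.0172]
bl [0.4643 0.0157]
br [ 0.4666 -0.0319]
jar [ 0.5253 -0.2055]
tin [ 0.6011 -0.2943]
sau [ 0.6075 -0.1382]
```

View pics/a.png

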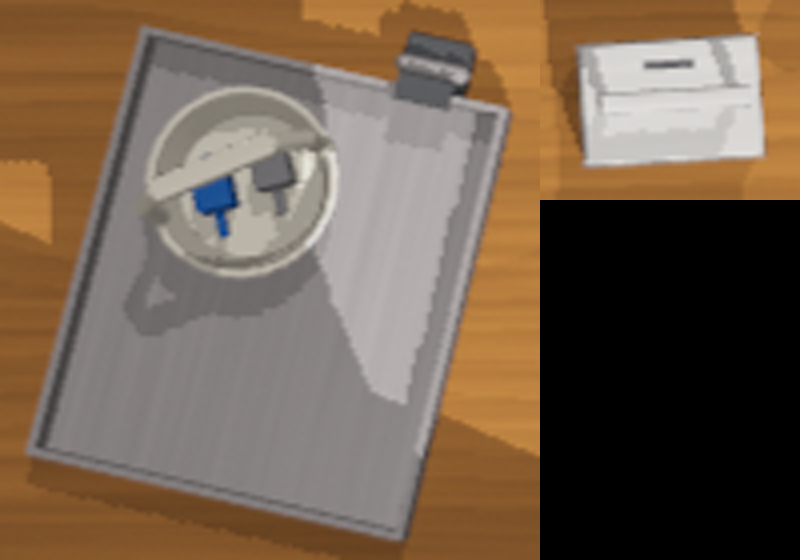

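The crop shows the tray's outer top corners at (142,27), (511,110), (405,540) and (28,455). The dish rim centre is near (243,181), and its handle bar runs from about (165,187) to (305,140). The coin box lid corners are at (578,45), (755,36), (765,155) and (584,165).

```bash
cat >> h.py <<'E'
from scipy.optimize import least_squares
def rz(a): return np.array([[np.cos(a),-np.sin(a)],[np.sin(a),np.cos(a)]])
def fit(n,loc,uv,p0):
    "fit x,y,yaw of local points to pixels"
    loc=np.float64(loc); uv=np.float64(uv)
    f=lambda p:(px(n,np.c_[loc[:,:2]@rz(p[2]).T+p[:2],loc[:,2]])-uv).ravel()
    s=least_squares(f,p0); return s.x,np.abs(s.fun).max()
E
python3 - <<'E'
from h import *
q=lambda u,v:((u+.5)/4-.5+125,(v+.5)/4-.5+230)
qb=lambda u,v:((u-540+.5)/4-.5+315,(v+.5)/4-.5+310)
print("tray",fit("top",[[.114,.099,.025],[.114,-.099,.025],[-.114,-.099,.025],[-.114,.099,.025]],[q(142,27),q(511,110),q(405,540),q(28,455)],[.5,.2,-.2]))
print("dish rim",w("top",*q(243,181),.03)); A=w("top",*q(165,187),.1);B=w("top",*q(305,140),.1);print("bar",A,B,(A+B)/2,np.arctan2(-(A-B)[0],(A-B)[1]))
print("box",fit("top",[[.03,.045,.045],[.03,-.045,.045],[-.03,-.045,.045],[-.03,.045,.045]],[qb(578,45),qb(755,36),qb(765,155),qb(584,165)],[.43,-.1,0]))
c=np.load('cam_side.npz')['c'][:,:,::-1]
a=cv2.resize(c[285:375,290:385],None,fx=4,fy=4,interpolation=2); b=cv2.resize(c[165:255,370:440],None,fx=4,fy=4,interpolation=2)
cv2.imwrite('pics/b.png',np.hstack([a,b]))
E
```

```text
tray (array([ 0.49886426,  0.20493561, -0.2143953 ]), np.float64(0.5281078651665894))
dish rim [0.54953313 0.22081983 0.03      ]
bar [0.53925121 0.24391873 0.1       ] [0.56279703 0.17623128 0.1       ] [0.55102412 0.210075   0.1       ] 0.3347679508119471
box (array([ 0.4287876 , -0.11389303,  0.06001564]), np.float64(0.37762219230586425))
```

View pics/b.png

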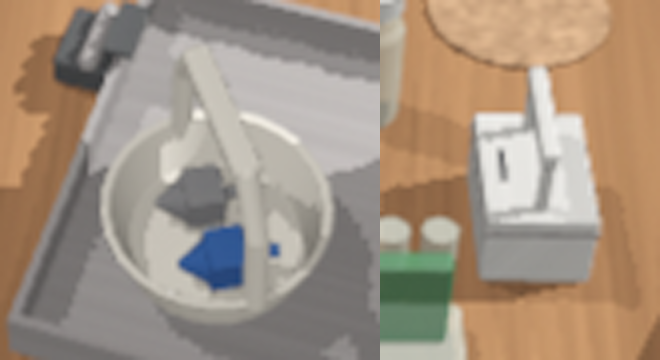

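The side crop shows the dish's bar top running from (193,50) to (252,176), the rim spanning x 102–332 and y 110–320, and the coin box bar top from (540,70) to (550,155).

Run:
```python
from h import *
q=lambda u,v:((u+.5)/4-.5+290,(v+.5)/4-.5+285)
qb=lambda u,v:((u-380+.5)/4-.5+370,(v+.5)/4-.5+165)
A=w("side",*q(252,176),.1);B=w("side",*q(193,50),.1);print("bar",A,B,(A+B)/2,np.arctan2(-(A-B)[0],(A-B)[1]))
print("rim",w("side",*q(217,215),.03))
A=w("side",*qb(550,155),.085);B=w("side",*qb(540,70),.085);print("cbar",A,B,(A+B)/2,np.arctan2(-(A-B)[0],(A-B)[1]))
R=cv2.Rodrigues(np.array([3.0904,-.5557,0]))[0];print(R.round(2))
for a in (.37,.06,-.2144):
  t=np.arctan2(R[1,1],R[0,1]); print("tool y dir",t, "turn", (a+np.pi/2-t+np.pi/2)%np.pi-np.pi/2,"perp",(a-t+np.pi/2)%np.pi-np.pi/2)
```

```text
bar [0.53408125 0.25268874 0.1       ] [0.5613466  0.19314795 0.1       ] [0.54771392 0.22291835 0.1       ] 0.42942658060917405
rim [0.54752462 0.22617142 0.03      ]
cbar [ 0.42585278 -0.07419386  0.085     ] [ 0.42821642 -0.14473939  0.085     ] [ 0.4270346  -0.10946662  0.085     ] 0.033492604000989135
[[ 0.94 -0.35 -0.  ]
 [-0.35 -0.94 -0.  ]
 [ 0.    0.   -1.  ]]
tool y dir -1.926623861434722 turn 0.7258275346398255 perp -0.844968792155071
tool y dir -1.926623861434722 turn 0.4158275346398259 perp -1.154968792155071
tool y dir -1.926623861434722 turn 0.14142753463982594 perp -1.429368792155071
```

Call:
{"name": "jog_arm", "arguments": {
  "increments": [
    [[1.4,-1.4,0],[0,0,-0.03],0],
    [[2.8,-2.8,0],[0,0,-0.07],0],
    [[2.8,-2.8,0],[0,0,-0.07],0],
    [[2.8,-2.8,0],[0,0,-0.07],0],
    [[2.8,-2.8,0],[0,0,-0.07],0],
    [[2.8,-2.8,0],[0,0,-0.07],0],
    [[2.8,-2.8,0],[0,0,-0.07],0],
    [[2.8,-2.8,0],[0,0,-0.07],0],
    [[2.8,-2.8,0],[0,0,-0.07],0],
    [[2.8,-2.8,-1],[0,0,-0.07],0],
    [[2.8,-2.8,-1],[0,0,-0.07],0],
    [[2.8,-2.8,-1],[0,0,-0.07],0],
    [[1.7,-1.6,-1],[0,0,0],0],
    [[0.8,-0.8,-1],[0,0,0],0],
    [[0,0,-1],[0,0,0],0],
    [[0,0,-1],[0,0,0],0],
    [[0,0,0],[0,0,0],0],
    [[0,0,0],[0,0,0],0]
  ],
  "grip_force": 60
}}

```text
time_s: 1.9
tcp_pos: [0.5555, 0.2171, 0.1615]
orientation: [2.633, -1.714, 0.0]
ft_force: [-0.5, -0.3, 0.1]
grip_width: 0.0852
grip_force: 0.0
```

Run:
```python
from h import *
snap("side","pics/s1.png"); snap("top","pics/t1.png")
c=np.load('cam_side.npz')['c'][:,:,::-1];d=np.load('cam_top.npz')['c'][:,:,::-1]
a=cv2.resize(c[215:375,270:400],None,fx=3,fy=3,interpolation=2); b=cv2.resize(d[220:350,120:250],None,fx=3,fy=3,interpolation=2)
b=np.vstack([b,np.zeros((480-390,390,3),np.uint8)])
cv2.imwrite('pics/c.png',np.hstack([a,b]))
s=ctrl.get_state();print(s['tcp_pos'],s['orientation'],s['joint_pos'],s['time_s'])
R=cv2.Rodrigues(s['orientation'])[0];print(np.arctan2(R[1,1],R[0,1])+np.pi)
```

```text
[0.55590119 0.21714454 0.16220162] [-2.63154487e+00  1.71391382e+00 -1.04979498e-03] [ 7.08103118e-01  3.36517651e-02 -4.73872670e-02  3.25560217e-04
 -1.48848851e+00 -2.91904415e-01] 2.0
0.41622522706133314
```

View pics/c.png

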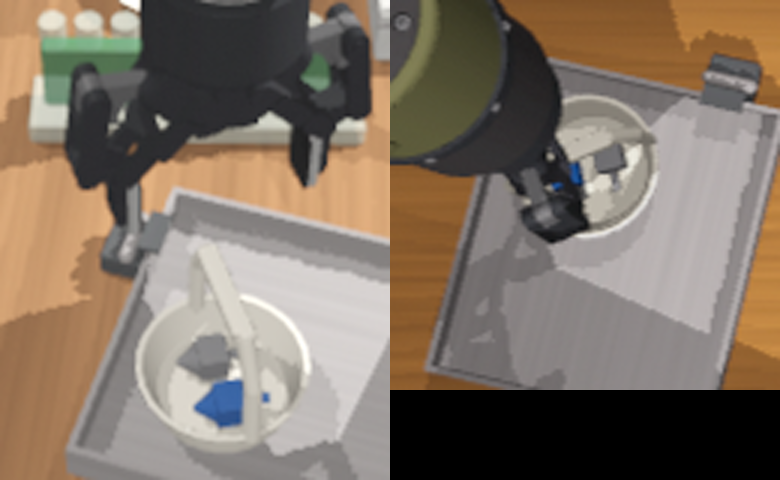

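The side crop shows the fingers astride the bar direction. The bar top runs from (205,247) to (246,337) in the crop, which matches the earlier estimate. I'll correct by (-0.7, +0.6) cm and go down.

Call:
{"name": "jog_arm", "arguments": {
  "increments": [
    [[-0.4,0.3,-1],[0,0,0],0],
    [[-0.3,0.3,-1.5],[0,0,0],0],
    [[0,0,-1.5],[0,0,0],0],
    [[0,0,-1.5],[0,0,0],0],
    [[0,0,-1.5],[0,0,0],0],
    [[0,0,-1],[0,0,0],0],
    [[0,0,0],[0,0,0],0.3],
    [[0,0,0],[0,0,0],0.5],
    [[0,0,0],[0,0,0],0.7],
    [[0,0,0],[0,0,0],0.8],
    [[0,0,0],[0,0,0],0.9],
    [[0,0,0],[0,0,0],1],
    [[0,0,0],[0,0,0],1],
    [[0,0,0],[0,0,0],1],
    [[0,0,0],[0,0,0],1]
  ],
  "grip_force": 60
}}

```text
time_s: 3.5
tcp_pos: [0.5491, 0.2223, 0.0819]
orientation: [-2.631, 1.716, -0.001]
ft_force: [-3.4, -0.8, 5.8]
grip_width: 0.0109
grip_force: 59.1
```

Call:
{"name": "jog_arm", "arguments": {
  "increments": [
    [[0,0,0.3],[0,0,0],1],
    [[0,0,0.6],[0,0,0],1],
    [[0,0,1],[0,0,0],1],
    [[0,0,1.2],[0,0,0],1],
    [[0,0,1.5],[0,0,0],1],
    [[0,0,1.5],[0,0,0],1],
    [[0,0,1.5],[0,0,0],1],
    [[0,0,1.5],[0,0,0],1],
    [[0,0,1.5],[0,0,0],1],
    [[0,0,1.5],[0,0,0],1],
    [[0,0,1.5],[0,0,0],1],
    [[0,0,1.2],[0,0,0],1],
    [[0,0,1],[0,0,0],1],
    [[0,0,0.6],[0,0,0],1],
    [[0,0,0.3],[0,0,0],1],
    [[0,0,0],[0,0,0],1],
    [[0,0,0],[0,0,0],1]
  ]
}}

```text
time_s: 5.2
tcp_pos: [0.5488, 0.2224, 0.2475]
orientation: [2.631, -1.715, -0.001]
ft_force: [-0.2, -0.4, -5.0]
grip_width: 0.0105
grip_force: 58.4
```

Call:
{"name": "jog_arm", "arguments": {
  "increments": [
    [[-0.1,-0.4,0],[0,0,0],1],
    [[-0.2,-0.9,0],[0,0,0],1],
    [[-0.3,-1.3,0],[0,0,0],1],
    [[-0.4,-1.7,0],[0,0,0],1],
    [[-0.4,-1.8,0],[0,0,0],1],
    [[-0.4,-1.8,0],[0,0,0],1],
    [[-0.4,-1.8,0],[0,0,0],1],
    [[-0.4,-1.8,0],[0,0,0],1],
    [[-0.4,-1.8,0],[0,0,0],1],
    [[-0.4,-1.8,0],[0,0,0],1],
    [[-0.4,-1.8,0],[0,0,0],1],
    [[-0.4,-1.8,0],[0,0,0],1],
    [[-0.4,-1.8,0],[0,0,0],1],
    [[-0.4,-1.8,0],[0,0,0],1],
    [[-0.4,-1.8,0],[0,0,0],1],
    [[-0.4,-1.8,0],[0,0,0],1],
    [[-0.4,-1.8,0],[0,0,0],1],
    [[-0.4,-1.8,0],[0,0,0],1],
    [[-0.4,-1.8,0],[0,0,0],1],
    [[-0.4,-1.8,0],[0,0,0],1]
  ]
}}

```text
time_s: 7.2
tcp_pos: [0.4744, -0.11, 0.2483]
orientation: [2.631, -1.716, 0.0]
ft_force: [0.4, 0.4, -3.6]
grip_width: 0.0104
grip_force: 58.5
```

Call:
{"name": "jog_arm", "arguments": {
  "increments": [
    [[-0.4,-1.8,0],[0,0,0],1],
    [[-0.4,-1.8,0],[0,0,0],1],
    [[-0.4,-1.8,0],[0,0,0],1],
    [[-0.4,-1.8,0],[0,0,0],1],
    [[-0.4,-1.8,0],[0,0,0],1],
    [[-0.4,-1.8,0],[0,0,0],1],
    [[-0.4,-1.8,0],[0,0,0],1],
    [[-0.5,-1.8,0],[0,0,0],1],
    [[-0.5,-1.8,0],[0,0,0],1],
    [[-0.4,-1.7,0],[0,0,0],1],
    [[-0.3,-1.3,0],[0,0,0],1],
    [[-0.2,-0.9,0],[0,0,0],1],
    [[-0.1,-0.5,0],[0,0,0],1],
    [[0,0,0],[0,0,0],1],
    [[0,0,0],[0,0,0],1],
    [[0,0,0],[0,0,0],1]
  ]
}}

```text
time_s: 8.8
tcp_pos: [0.4272, -0.3141, 0.2483]
orientation: [-2.632, 1.715, -0.0]
ft_force: [0.3, -0.3, -2.5]
grip_width: 0.0108
grip_force: 58.5
```

Call:
{"name": "jog_arm", "arguments": {
  "increments": [
    [[0,0,-0.3],[0,0,0],1],
    [[0,0,-0.7],[0,0,0],1],
    [[0,0,-1],[0,0,0],1],
    [[0,0,-1.5],[0,0,0],1],
    [[0,0,-1.5],[0,0,0],1],
    [[0,0,-1.5],[0,0,0],1],
    [[0,0,-1.5],[0,0,0],1],
    [[0,0,-1.5],[0,0,0],1],
    [[0,0,-1],[0,0,0],1],
    [[0,0,-0.7],[0,0,0],1],
    [[0,0,-0.3],[0,0,0],1],
    [[0,0,0],[0,0,0],1],
    [[0,0,0],[0,0,0],1]
  ]
}}

```text
time_s: 10.1
tcp_pos: [0.4273, -0.3148, 0.134]
orientation: [2.631, -1.716, 0.002]
ft_force: [0.5, 0.2, -3.2]
grip_width: 0.0106
grip_force: 58.5
```

Run:
```python
from h import *
snap("side","pics/s2.png"); snap("top","pics/t2.png")
c=np.load('cam_side.npz')['c'][:,:,::-1];d=np.load('cam_top.npz')['c'][:,:,::-1]
a=cv2.resize(c[90:240,330:460],None,fx=3,fy=3,interpolation=2); b=cv2.resize(d[260:410,370:500],None,fx=3,fy=3,interpolation=2)
cv2.imwrite('pics/d.png',np.hstack([a,b]))
```

```text
(no output)
```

View pics/d.png

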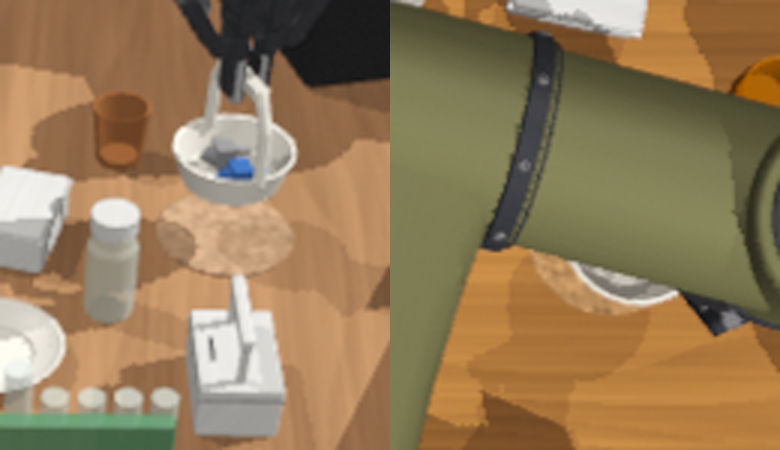

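The side crop shows both dreidels still in the dish. The rim spans x 173–298 with its centre near (235,153), above a mat that is centred near (226,232).

Run:
```python
from h import *
q=lambda u,v:((u+.5)/3-.5+330,(v+.5)/3-.5+90)
print(w("side",*q(235.5,155),.086),w("side",*q(226,232),.003))
```

```text
[ 0.42566372 -0.30213153  0.086     ] [ 0.42330847 -0.31139404  0.003     ]
```

Call:
{"name": "jog_arm", "arguments": {
  "increments": [
    [[0,0,-0.6],[0,0,0],1],
    [[0,0,-1],[0,0,0],1],
    [[0,0,-1],[0,0,0],1],
    [[0,0,-1],[0,0,0],1],
    [[0,0,-0.6],[0,0,0],1],
    [[0,0,-0.4],[0,0,0],1],
    [[0,0,-0.3],[0,0,0],1],
    [[0,0,0],[0,0,0],1]
  ]
}}

```text
time_s: 11.0
tcp_pos: [0.4269, -0.3145, 0.084]
orientation: [2.631, -1.716, -0.001]
ft_force: [0.4, 0.1, -3.4]
grip_width: 0.0107
grip_force: 58.5
```

Call:
{"name": "jog_arm", "arguments": {
  "increments": [
    [[-0.1,-0.3,0],[0,0,0],1],
    [[0,0,-0.1],[0,0,0],1],
    [[0,0,-0.1],[0,0,0],1],
    [[0,0,-0.1],[0,0,0],1],
    [[0,0,-0.05],[0,0,0],1],
    [[0,0,0],[0,0,0],1]
  ]
}}

```text
time_s: 11.6
tcp_pos: [0.426, -0.3177, 0.081]
orientation: [2.631, -1.716, 0.0]
ft_force: [0.2, 0.3, -2.8]
grip_width: 0.0103
grip_force: 58.7
```

Call:
{"name": "jog_arm", "arguments": {
  "increments": [
    [[0,0,-0.1],[0,0,0],1],
    [[0,0,0],[0,0,0],1],
    [[0,0,0],[0,0,0],1]
  ]
}}

```text
time_s: 11.9
tcp_pos: [0.4261, -0.318, 0.0809]
orientation: [2.631, -1.716, 0.002]
ft_force: [-3.0, 1.0, 5.1]
grip_width: 0.0109
grip_force: 59.7
```

Call:
{"name": "jog_arm", "arguments": {
  "increments": [
    [[0,0,0],[0,0,0],0.85],
    [[0,0,0],[0,0,0],0.7],
    [[0,0,0],[0,0,0],0.5],
    [[0,0,0],[0,0,0],0.3],
    [[0,0,0],[0,0,0],0.1],
    [[0,0,0],[0,0,0],0.1],
    [[0,0,0.6],[0,0,0],0.1],
    [[0,0,1],[0,0,0],0.1],
    [[0,0,2],[0,0,0],0.1],
    [[0,0,2],[0,0,0],0.1],
    [[0,0,2],[0,0,0],0.1],
    [[0,0,2],[0,0,0],0.1],
    [[0,0,1],[0,0,0],0.1],
    [[0,0,0],[0,0,0],0.1]
  ]
}}

```text
time_s: 13.3
tcp_pos: [0.4267, -0.318, 0.1879]
orientation: [-2.631, 1.716, -0.005]
ft_force: [-1.0, -0.7, -0.1]
grip_width: 0.0769
grip_force: 0.0
```

Call:
{"name": "jog_arm", "arguments": {
  "increments": [
    [[0,1,0],[0,0,0],0],
    [[0,2,0],[0,0,-0.04],0],
    [[0,2,0],[0,0,-0.04],0],
    [[0,2,0],[0,0,-0.04],0],
    [[0,2,0],[0,0,-0.04],0],
    [[0,2,0],[0,0,-0.04],0],
    [[0,2,0],[0,0,-0.04],0],
    [[0,2,0],[0,0,-0.04],0],
    [[0,2,0],[0,0,-0.04],0],
    [[0,2,0],[0,0,-0.04],0],
    [[0.1,1.6,0],[0,0,0],0],
    [[0,0,-1.4],[0,0,0],0],
    [[0,0,-1.4],[0,0,0],0],
    [[0,0,0],[0,0,0],0]
  ]
}}

```text
time_s: 14.7
tcp_pos: [0.4253, -0.1116, 0.154]
orientation: [2.279, -2.157, -0.007]
ft_force: [-0.8, 0.1, -0.8]
grip_width: 0.0855
grip_force: 0.0
```

Run:
```python
from h import *
snap("side","pics/s3.png"); snap("top","pics/t3.png")
c=np.load('cam_side.npz')['c'][:,:,::-1];d=np.load('cam_top.npz')['c'][:,:,::-1]
a=cv2.resize(c[100:260,330:460],None,fx=3,fy=3,interpolation=2); b=cv2.resize(d[240:400,310:490],None,fx=2.25,fy=3,interpolation=2)
cv2.imwrite('pics/e.png',np.hstack([a,b]))
s=ctrl.get_state();print(s['tcp_pos'])
R=cv2.Rodrigues(s['orientation'])[0];print(np.arctan2(R[1,1],R[0,1]))
```

```text
[ 0.4264326  -0.11217556  0.15685266]
-3.087364191187532
```

View pics/e.png

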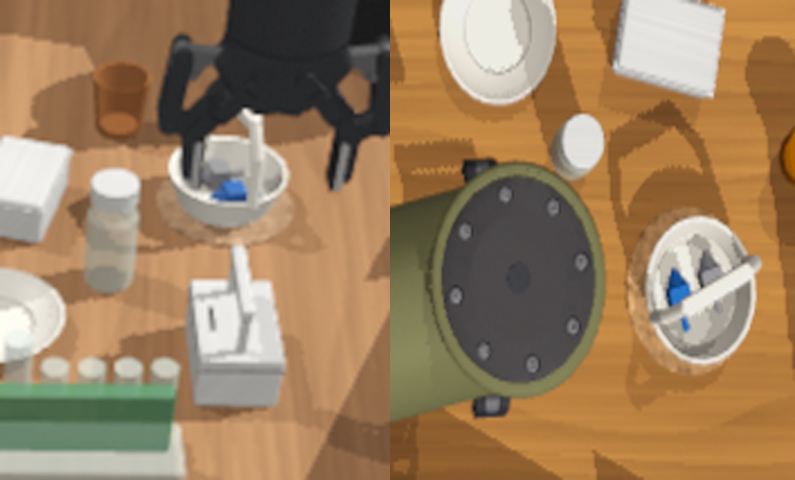

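The top crop shows the dish on the mat: the rim centre is near (702,289), a few mm off centre, and both dreidels are inside. The gripper is over the coin box's bail, so I'll go down and grip.

Call:
{"name": "jog_arm", "arguments": {
  "increments": [
    [[0.1,0,-1],[0,0,0],0],
    [[0,0,-1.5],[0,0,0],0],
    [[0,0,-1.5],[0,0,0],0],
    [[0,0,-1.5],[0,0,0],0],
    [[0,0,-1.5],[0,0,0],0],
    [[0,0,-1.5],[0,0,0],0],
    [[0,0,-1],[0,0,0],0],
    [[0,0,0],[0,0,0],0.3],
    [[0,0,0],[0,0,0],0.5],
    [[0,0,0],[0,0,0],0.7],
    [[0,0,0],[0,0,0],0.8],
    [[0,0,0],[0,0,0],0.9],
    [[0,0,0],[0,0,0],1],
    [[0,0,0],[0,0,0],1],
    [[0,0,0],[0,0,0],1],
    [[0,0,0],[0,0,0],1]
  ],
  "grip_force": 70
}}

```text
time_s: 16.4
tcp_pos: [0.4282, -0.1116, 0.0633]
orientation: [-2.282, 2.159, -0.001]
ft_force: [-1.7, 1.7, 6.3]
grip_width: 0.0082
grip_force: 69.0
```

Run:
```python
from h import *
u,v=310+(702-390+.5)/2.25-.5,240+289.5/3-.5
print("dish",w("top",u,v,.033))
R=rz(-.2144);T=np.array([.4989,.2049])
for x,y in [(.08,.05),(.055,.025),(.06,.03),(.05,.03)]: print((x,y),T+R@[x,y])
```

```text
dish [ 0.42720787 -0.32068192  0.033     ]
(0.08, 0.05) [0.5877064  0.23673432]
(0.055, 0.025) [0.55795976 0.21762574]
(0.06, 0.03) [0.56390909 0.22144745]
(0.05, 0.03) [0.55413805 0.22357507]
```

Call:
{"name": "jog_arm", "arguments": {
  "increments": [
    [[0,0,0.3],[0,0,0],1],
    [[0,0,0.7],[0,0,0],1],
    [[0,0,1.2],[0,0,0],1],
    [[0,0,1.5],[0,0,0],1],
    [[0,0,1.5],[0,0,0],1],
    [[0,0,1.5],[0,0,0],1],
    [[0,0,1.5],[0,0,0],1],
    [[0,0,1.5],[0,0,0],1],
    [[0,0,1.5],[0,0,0],1],
    [[0,0,1.5],[0,0,0],1],
    [[0,0,1.3],[0,0,0],1],
    [[0,0,1],[0,0,0],1],
    [[0,0,0.5],[0,0,0],1],
    [[0,0,0],[0,0,0],1],
    [[0,0,0],[0,0,0],1]
  ]
}}

```text
time_s: 17.9
tcp_pos: [0.4278, -0.1115, 0.2171]
orientation: [2.281, -2.159, -0.002]
ft_force: [0.3, -0.5, -4.0]
grip_width: 0.0086
grip_force: 68.4
```

Call:
{"name": "jog_arm", "arguments": {
  "increments": [
    [[0.2,0.5,0],[0,0,0],1],
    [[0.4,1,0],[0,0,0],1],
    [[0.6,1.5,0],[0,0,-0.01],1],
    [[0.7,1.8,0],[0,0,-0.02],1],
    [[0.7,1.8,0],[0,0,-0.02],1],
    [[0.7,1.8,0],[0,0,-0.02],1],
    [[0.7,1.8,0],[0,0,-0.02],1],
    [[0.7,1.8,0],[0,0,-0.02],1],
    [[0.7,1.8,0],[0,0,-0.02],1],
    [[0.7,1.8,0],[0,0,-0.02],1],
    [[0.7,1.8,0],[0,0,-0.02],1],
    [[0.7,1.8,0],[0,0,-0.02],1],
    [[0.7,1.8,0],[0,0,-0.02],1],
    [[0.7,1.8,0],[0,0,-0.02],1],
    [[0.7,1.8,0],[0,0,-0.02],1],
    [[0.7,1.8,0],[0,0,-0.02],1],
    [[0.7,1.8,0],[0,0,-0.02],1],
    [[0.7,1.8,0],[0,0,0],1],
    [[0.7,1.8,0],[0,0,0],1],
    [[0.6,1.4,0],[0,0,0],1]
  ]
}}

```text
time_s: 19.9
tcp_pos: [0.5579, 0.2223, 0.2168]
orientation: [1.946, -2.465, -0.001]
ft_force: [0.7, -0.2, -3.7]
grip_width: 0.0085
grip_force: 68.3
```

Call:
{"name": "jog_arm", "arguments": {
  "increments": [
    [[0.3,0.8,0],[0,0,0],1],
    [[0,0,0],[0,0,0],1],
    [[0,0,0],[0,0,0],1],
    [[0,0,0],[0,0,0],1]
  ]
}}

```text
time_s: 20.3
tcp_pos: [0.5609, 0.2278, 0.2181]
orientation: [-1.945, 2.467, -0.0]
ft_force: [-0.1, -0.3, -4.3]
grip_width: 0.0084
grip_force: 68.3
```

Run:
```python
from h import *
s=ctrl.get_state();print(s['tcp_pos'],s['joint_pos'],s['ft_force'])
R=cv2.Rodrigues(s['orientation'])[0];print(np.arctan2(R[1,1],R[0,1])-np.pi,R[:,2])
```

```text
[0.56089692 0.22782351 0.2180553 ] [ 7.16451725e-01  5.32450697e-02  7.42856269e-02  1.07517162e-04
 -1.59169367e+00 -9.51970298e-01] [-0.10760106 -0.26503995 -4.26707138]
-0.23552083197351736 [ 1.78597161e-04  1.29861389e-05 -9.99999984e-01]
```

Call:
{"name": "jog_arm", "arguments": {
  "increments": [
    [[-0.3,-0.5,-0.5],[0,0,0.02],1],
    [[0,-0.5,-1],[0,0,0],1],
    [[0,0,-1.5],[0,0,0],1],
    [[0,0,-2],[0,0,0],1],
    [[0,0,-2],[0,0,0],1],
    [[0,0,-2],[0,0,0],1],
    [[0,0,-2],[0,0,0],1],
    [[0,0,-1.5],[0,0,0],1],
    [[0,0,-1],[0,0,0],1],
    [[0,0,-0.7],[0,0,0],1],
    [[0,0,-0.4],[0,0,0],1],
    [[0,0,-0.2],[0,0,0],1],
    [[0,0,0],[0,0,0],1],
    [[0,0,0],[0,0,0],1]
  ]
}}

```text
time_s: 21.7
tcp_pos: [0.5583, 0.2186, 0.0705]
orientation: [-1.97, 2.446, -0.0]
ft_force: [0.3, -0.7, -3.3]
grip_width: 0.0086
grip_force: 68.3
```

Call:
{"name": "jog_arm", "arguments": {
  "increments": [
    [[0,0,-0.1],[0,0,0],1],
    [[0,0,-0.1],[0,0,0],1],
    [[0,0,0],[0,0,0],1]
  ]
}}

```text
time_s: 22.0
tcp_pos: [0.5579, 0.2184, 0.0677]
orientation: [1.97, -2.447, -0.0]
ft_force: [-0.6, 0.7, -4.7]
grip_width: 0.0084
grip_force: 68.3
```

Call:
{"name": "jog_arm", "arguments": {
  "increments": [
    [[0,0,-0.1],[0,0,0],1],
    [[0,0,0],[0,0,0],1],
    [[0,0,0],[0,0,0],1]
  ]
}}

```text
time_s: 22.3
tcp_pos: [0.5582, 0.2185, 0.0675]
orientation: [-1.97, 2.446, -0.001]
ft_force: [-2.4, -1.0, 2.3]
grip_width: 0.0086
grip_force: 69.0
```

Call:
{"name": "jog_arm", "arguments": {
  "increments": [
    [[0,0,0],[0,0,0],0.85],
    [[0,0,0],[0,0,0],0.7],
    [[0,0,0],[0,0,0],0.6],
    [[0,0,0],[0,0,0],0.6],
    [[0,0,0.6],[0,0,0],0.6],
    [[0,0,1.2],[0,0,0],0.6],
    [[0,0,2],[0,0,0],0.6],
    [[0,0,1.5],[0,0,0],0.6],
    [[0,0,0.5],[0,0,0],0.7],
    [[-0.2,-1,0],[0,0,0],0.7],
    [[-0.4,-1.6,0],[0,0,0],0.7],
    [[-0.4,-1.6,0],[0,0,0],0.7],
    [[-0.4,-1.6,0],[0,0,0],0.7],
    [[-0.3,-1.7,0],[0,0,0],0.7],
    [[0,0,-1],[0,0,0],0.7],
    [[0,0,-1],[0,0,0],0.7],
    [[0,0,0],[0,0,0],0.7]
  ]
}}

```text
time_s: 24.0
tcp_pos: [0.5399, 0.143, 0.1022]
orientation: [1.968, -2.445, -0.002]
ft_force: [-0.0, 0.6, -0.6]
grip_width: 0.0256
grip_force: 0.0
```

Run:
```python
from h import *
snap("side","pics/s4.png"); snap("top","pics/t4.png")
c=np.load('cam_side.npz')['c'][:,:,::-1];d=np.load('cam_top.npz')['c'][:,:,::-1]
a=cv2.resize(c[230:410,280:460],None,fx=2.2,fy=3,interpolation=2); b=cv2.resize(d[225:375,120:260],None,fx=2.8,fy=3.6,interpolation=2)
cv2.imwrite('pics/f.png',np.hstack([a,b]))
s=ctrl.get_state();print(s['tcp_pos'],s['grip_width'],s['ft_force'])
R=cv2.Rodrigues(s['orientation'])[0];print(np.arctan2(R[1,1],R[0,1])-np.pi)
print(rz(.2144)@(s['tcp_pos'][:2]-[.4989,.2049]))
```

```text
[0.54076071 0.14350838 0.10406131] 0.025433776144414135 [ 0.39629789 -0.36038714  0.85386519]
-0.21450035533554912
[ 0.05396403 -0.05107967]
```

View pics/f.png

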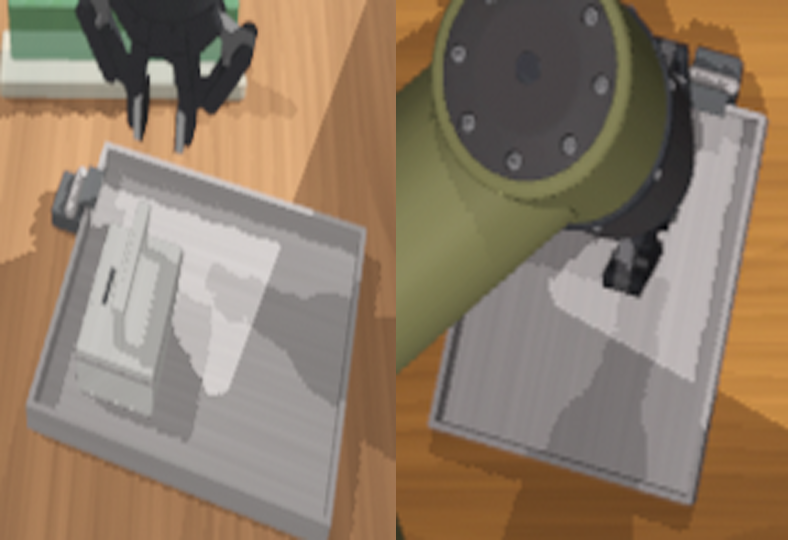

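The side crop shows the box released and standing in the tray, parallel to the walls. Its lid runs from (135,205) to (150,365), with a gap of roughly 20–25 mm to the far and left walls. I'll lower and push along tray +y.

Call:
{"name": "jog_arm", "arguments": {
  "increments": [
    [[0,0,-1],[0,0,0],0.7],
    [[0,0,-1.5],[0,0,0],0.7],
    [[0,0,-1.5],[0,0,0],0.7],
    [[0,0,-1.5],[0,0,0],0.7],
    [[0,0,-1.2],[0,0,0],0.7],
    [[0,0,-0.8],[0,0,0],0.7],
    [[0,0,0],[0,0,0],0.7],
    [[0.11,0.5,0],[0,0,0],0.7],
    [[0.11,0.5,0],[0,0,0],0.7],
    [[0.1,0.5,0],[0,0,0],0.7],
    [[0,0,0],[0,0,0],0.7]
  ]
}}

```text
time_s: 25.2
tcp_pos: [0.5445, 0.1593, 0.0303]
orientation: [-1.971, 2.446, -0.0]
ft_force: [-0.5, 0.3, 0.7]
grip_width: 0.0252
grip_force: 0.0
```

Call:
{"name": "jog_arm", "arguments": {
  "increments": [
    [[0.06,0.3,0],[0,0,0],0.7],
    [[0.07,0.3,0],[0,0,0],0.7],
    [[0.06,0.3,0],[0,0,0],0.7],
    [[0.07,0.3,0],[0,0,0],0.7],
    [[0.06,0.3,0],[0,0,0],0.7],
    [[0.07,0.3,0],[0,0,0],0.7]
  ]
}}

```text
time_s: 25.8
tcp_pos: [0.5482, 0.1765, 0.0299]
orientation: [1.97, -2.447, 0.0]
ft_force: [-1.3, -2.1, 1.9]
grip_width: 0.026
grip_force: 1.5
```

Call:
{"name": "jog_arm", "arguments": {
  "increments": [
    [[0.06,0.2,-0.1],[0,0,0],0.7],
    [[0.04,0.2,-0.1],[0,0,0],0.7],
    [[0.04,0.2,0],[0,0,0],0.7],
    [[0,0,0],[0,0,0],0.7]
  ]
}}

```text
time_s: 26.2
tcp_pos: [0.5494, 0.1828, 0.0275]
orientation: [-1.97, 2.447, 0.001]
ft_force: [1.2, -1.0, 0.9]
grip_width: 0.0256
grip_force: 0.5
```

Call:
{"name": "jog_arm", "arguments": {
  "increments": [
    [[0.04,0.15,0],[0,0,0],0.7],
    [[0.03,0.15,0],[0,0,0],0.7],
    [[0,0,0],[0,0,0],0.7]
  ]
}}

```text
time_s: 26.5
tcp_pos: [0.5501, 0.1857, 0.0275]
orientation: [1.97, -2.447, -0.001]
ft_force: [-0.1, -0.3, -1.0]
grip_width: 0.0256
grip_force: 0.4
```

```bash
cat >> h.py <<'E'
def st():
    s=ctrl.get_state(); R=rz(.2144)
    R3=cv2.Rodrigues(s['orientation'])[0]
    print(s['time_s'],"tray tcp mm",(R@(s['tcp_pos'][:2]-[.4989,.2049])*1000).round(1),"z",s['tcp_pos'][2].round(4),"F tray",(R@s['ft_force'][:2]).round(1),"yaw",np.arctan2(R3[1,1],R3[0,1]).round(4))
E
python3 -c "from h import *;st()"
```

```text
26.5 tray tcp mm [54.1 -7.9] z 0.0275 F tray [-0.  -0.3] yaw 2.9267
```

Call:
{"name": "jog_arm", "arguments": {
  "increments": [
    [[0.02,0.1,0],[0,0,0],0.7],
    [[0.02,0.1,0],[0,0,0],0.7],
    [[0,0,0],[0,0,0],0.7]
  ]
}}

```text
time_s: 26.8
tcp_pos: [0.5505, 0.1876, 0.0277]
orientation: [1.97, -2.447, -0.0]
ft_force: [-0.5, -2.0, -0.7]
grip_width: 0.0257
grip_force: 0.5
```

Call:
{"name": "jog_arm", "arguments": {
  "increments": [
    [[0.02,0.1,0],[0,0,0],0.7],
    [[0.02,0.1,0],[0,0,0],0.7],
    [[0,0,0],[0,0,0],0.7]
  ]
}}

```text
time_s: 27.1
tcp_pos: [0.5508, 0.1891, 0.0277]
orientation: [1.97, -2.446, 0.0]
ft_force: [-1.1, -3.0, -0.9]
grip_width: 0.0257
grip_force: 1.4
```

Call:
{"name": "jog_arm", "arguments": {
  "increments": [
    [[0.02,0.1,0],[0,0,0],0.7],
    [[0.02,0.1,0],[0,0,0],0.7],
    [[0,0,0],[0,0,0],0.7]
  ]
}}

```text
time_s: 27.4
tcp_pos: [0.5507, 0.1893, 0.0277]
orientation: [1.967, -2.444, 0.002]
ft_force: [-3.9, -8.7, 2.6]
grip_width: 0.0257
grip_force: 4.7
```

```bash
python3 -c "from h import *;st()"
```

```text
27.4 tray tcp mm [53.9 -4.2] z 0.0277 F tray [-1.9 -9.4] yaw 2.9258
```

Call:
{"name": "jog_arm", "arguments": {
  "increments": [
    [[-0.1,-0.5,0],[0,0,0],0.7],
    [[-0.11,-0.5,0],[0,0,0],0.7],
    [[0,0,1.5],[0,0,0],0.7],
    [[0,0,2],[0,0,0],0.7],
    [[0,0,2],[0,0,0],0.7],
    [[0,0,2],[0,0,0],0.7],
    [[0,0,1.5],[0,0,0],0.7],
    [[-0.5,0.75,0],[0,0,0.14],0.6],
    [[-0.5,0.75,0],[0,0,0.14],0.53],
    [[-0.5,0.75,0],[0,0,0.14],0.53],
    [[-0.5,0.75,0],[0,0,0.14],0.53],
    [[-0.5,0.75,0],[0,0,0.14],0.53],
    [[-0.5,0.75,0],[0,0,0.14],0.53],
    [[-0.5,0.75,0],[0,0,0.14],0.53],
    [[-0.5,0.75,0],[0,0,0.14],0.53],
    [[-0.5,0.75,0],[0,0,0.14],0.53],
    [[0,0.75,0],[0,0,0.14],0.53],
    [[0,0,0],[0,0,0.14],0.53],
    [[0,0,0],[0,0,0.03],0.53],
    [[0,0,0],[0,0,0],0.53]
  ]
}}

```text
time_s: 29.4
tcp_pos: [0.5044, 0.2566, 0.1183]
orientation: [-3.123, 0.342, -0.001]
ft_force: [-0.4, 0.9, -0.5]
grip_width: 0.0405
grip_force: 0.0
```

Run:
```python
from h import *
st()
print(np.pi/2-.2144-np.pi)
```

```text
29.4 tray tcp mm [-5.7 51.6] z 0.1183 F tray [-0.6  0.7] yaw -1.7887
-1.7851963267948965
```

Call:
{"name": "jog_arm", "arguments": {
  "increments": [
    [[0,0,-1.5],[0,0,0],0.53],
    [[0,0,-2],[0,0,0],0.53],
    [[0,0,-2],[0,0,0],0.53],
    [[0,0,-2],[0,0,0],0.53],
    [[0,0,-1],[0,0,0],0.53],
    [[0,0,-0.7],[0,0,0],0.53],
    [[0,0,0],[0,0,0],0.53],
    [[0.5,-0.11,0],[0,0,0],0.53],
    [[0.5,-0.11,0],[0,0,0],0.53],
    [[0.5,-0.11,0],[0,0,0],0.53],
    [[0.3,-0.07,0],[0,0,0],0.53],
    [[0.3,-0.06,0],[0,0,0],0.53],
    [[0.3,-0.07,0],[0,0,0],0.53],
    [[0.3,-0.06,0],[0,0,0],0.53],
    [[0.3,-0.07,0],[0,0,0],0.53],
    [[0,0,0],[0,0,0],0.53]
  ]
}}

```text
time_s: 31.0
tcp_pos: [0.5348, 0.2497, 0.0257]
orientation: [-3.123, 0.339, -0.001]
ft_force: [0.2, -0.1, 0.8]
grip_width: 0.0397
grip_force: 0.0
```

Call:
{"name": "jog_arm", "arguments": {
  "increments": [
    [[0.3,-0.07,0],[0,0,0],0.53],
    [[0.2,-0.04,0],[0,0,0],0.53],
    [[0,0,0],[0,0,0],0.53]
  ]
}}

```text
time_s: 31.3
tcp_pos: [0.5396, 0.2487, 0.0256]
orientation: [3.123, -0.339, 0.0]
ft_force: [-0.7, 0.6, 0.0]
grip_width: 0.0402
grip_force: 0.1
```

```bash
python3 -c "from h import *;st()"
```

```text
31.3 tray tcp mm [30.5 51.4] z 0.0256 F tray [-0.8  0.4] yaw -1.7867
```

Call:
{"name": "jog_arm", "arguments": {
  "increments": [
    [[0.2,-0.04,0],[0,0,0],0.53],
    [[0.2,-0.04,0],[0,0,0],0.53],
    [[0.1,-0.02,0],[0,0,0],0.53],
    [[0,0,0],[0,0,0],0.53]
  ]
}}

```text
time_s: 31.7
tcp_pos: [0.5444, 0.2476, 0.0256]
orientation: [3.123, -0.339, 0.0]
ft_force: [-0.9, -0.3, 0.4]
grip_width: 0.0405
grip_force: 0.5
```

Call:
{"name": "jog_arm", "arguments": {
  "increments": [
    [[0.1,-0.02,0],[0,0,0],0.53],
    [[0.1,-0.02,0],[0,0,0],0.53],
    [[0,0,0],[0,0,0],0.53]
  ]
}}

```text
time_s: 32.0
tcp_pos: [0.5463, 0.2472, 0.0257]
orientation: [3.123, -0.339, -0.0]
ft_force: [-2.4, -0.6, 0.4]
grip_width: 0.0405
grip_force: 0.8
```

Call:
{"name": "jog_arm", "arguments": {
  "increments": [
    [[0.1,-0.02,0],[0,0,0],0.53],
    [[0.1,-0.02,0],[0,0,0],0.53],
    [[0,0,0],[0,0,0],0.53]
  ]
}}

```text
time_s: 32.3
tcp_pos: [0.5478, 0.2469, 0.0256]
orientation: [3.123, -0.338, -0.002]
ft_force: [-4.4, 0.0, 1.5]
grip_width: 0.04
grip_force: 2.5
```

```bash
python3 -c "from h import *;st()"
```

```text
32.3 tray tcp mm [38.8 51.5] z 0.0256 F tray [-4.3 -0.9] yaw -1.7867
```

Force is starting to rise at about 39 mm, where the far wall is expected.

Call:
{"name": "jog_arm", "arguments": {
  "increments": [
    [[0.1,-0.02,0],[0,0,0],0.53],
    [[0.1,-0.02,0],[0,0,0],0.53],
    [[0,0,0],[0,0,0],0.53]
  ]
}}

```text
time_s: 32.6
tcp_pos: [0.5479, 0.2469, 0.0256]
orientation: [3.122, -0.338, -0.008]
ft_force: [-15.2, 1.3, 7.0]
grip_width: 0.0405
grip_force: 7.8
```

```bash
python3 -c "from h import *;st()"
```

```text
32.6 tray tcp mm [38.9 51.5] z 0.0256 F tray [-15.2  -1.9] yaw -1.7865
```

Call:
{"name": "jog_arm", "arguments": {
  "increments": [
    [[-0.2,0.04,0],[0,0,0],0.53],
    [[-0.5,0.11,0],[0,0,0],0.53],
    [[0,0,1.5],[0,0,0],0.53],
    [[0,0,2.5],[0,0,0],0.53],
    [[0,0,2.5],[0,0,0],0.53],
    [[0,0,2.5],[0,0,0],0.53],
    [[0.2,-0.7,0],[0,0,-0.14],0.7],
    [[0.3,-0.8,0],[0,0,-0.14],0.9],
    [[0.3,-0.8,0],[0,0,-0.14],0.9],
    [[0.3,-0.8,0],[0,0,-0.14],0.9],
    [[0.3,-0.8,0],[0,0,-0.14],0.9],
    [[0.3,-0.8,0],[0,0,-0.14],0.9],
    [[0.3,-0.8,0],[0,0,-0.14],0.9],
    [[0.3,-0.8,0],[0,0,-0.14],0.9],
    [[0.3,-0.8,0],[0,0,-0.14],0.9],
    [[0.2,-0.8,0],[0,0,-0.14],0.9],
    [[0.1,-0.7,0],[0,0,-0.14],0.9],
    [[0,0,0],[0,0,-0.03],0.9],
    [[0,0,0],[0,0,0],0.9]
  ]
}}

```text
time_s: 34.5
tcp_pos: [0.5727, 0.1621, 0.1168]
orientation: [-1.972, 2.444, -0.001]
ft_force: [0.5, 0.7, -0.3]
grip_width: 0.0085
grip_force: 0.0
```

Run:
```python
from h import *
st()
snap("side","pics/s5.png")
c=np.load('cam_side.npz')['c'][:,:,::-1]
cv2.imwrite('pics/g.png',cv2.resize(c[270:400,285:415],None,fx=4.6,fy=4.6,interpolation=2))
```

```text
34.5 tray tcp mm [ 81.2 -26.2] z 0.1168 F tray [0.4 0.7] yaw 2.9286
```

View pics/g.png

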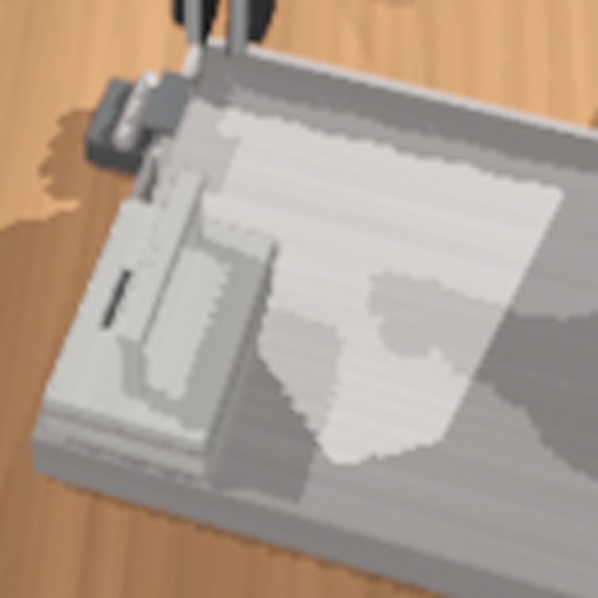

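The crop shows the box square in the far left corner, with its lid edges lined up along both walls. A light confirming push toward the left wall follows.

Call:
{"name": "jog_arm", "arguments": {
  "increments": [
    [[0,0,-1.5],[0,0,0],0.9],
    [[0,0,-2],[0,0,0],0.9],
    [[0,0,-2],[0,0,0],0.9],
    [[0,0,-2],[0,0,0],0.9],
    [[0,0,-1],[0,0,0],0.9],
    [[0,0,-0.4],[0,0,0],0.9],
    [[0.07,0.5,0],[0,0,0],0.9],
    [[0.07,0.5,0],[0,0,0],0.9],
    [[0.07,0.5,0],[0,0,0],0.9],
    [[0.04,0.2,0],[0,0,0],0.9],
    [[0.04,0.2,0],[0,0,0],0.9],
    [[0,0,0],[0,0,0],0.9]
  ]
}}

```text
time_s: 35.75
tcp_pos: [0.5753, 0.1813, 0.0269]
orientation: [-1.971, 2.446, 0.0]
ft_force: [-1.0, 0.3, 0.0]
grip_width: 0.0088
grip_force: 0.0
```

Call:
{"name": "jog_arm", "arguments": {
  "increments": [
    [[0.02,0.1,0],[0,0,0],0.9],
    [[0.02,0.1,0],[0,0,0],0.9],
    [[0.02,0.1,0],[0,0,0],0.9],
    [[0,0,0],[0,0,0],0.9]
  ]
}}

```text
time_s: 36.15
tcp_pos: [0.5757, 0.1837, 0.0268]
orientation: [1.97, -2.447, 0.0]
ft_force: [-1.0, -2.0, 1.0]
grip_width: 0.0089
grip_force: 0.8
```

```bash
python3 -c "from h import *;st()"
```

```text
36.15 tray tcp mm [79.6 -4.4] z 0.0268 F tray [-0.6 -2.2] yaw 2.9264
```

Call:
{"name": "jog_arm", "arguments": {
  "increments": [
    [[0.02,0.1,0],[0,0,0],0.9],
    [[0.02,0.1,0],[0,0,0],0.9],
    [[0,0,0],[0,0,0],0.9]
  ]
}}

```text
time_s: 36.45
tcp_pos: [0.5757, 0.1838, 0.0268]
orientation: [1.967, -2.445, 0.003]
ft_force: [-1.5, -7.7, 3.3]
grip_width: 0.0083
grip_force: 4.3
```

```bash
python3 -c "from h import *;st()"
```

```text
36.45 tray tcp mm [79.5 -4.3] z 0.0268 F tray [ 0.2 -7.9] yaw 2.9258
```

Call:
{"name": "jog_arm", "arguments": {
  "increments": [
    [[-0.04,-0.2,0],[0,0,0],0.9],
    [[-0.1,-0.5,0],[0,0,0],0.9],
    [[-0.1,-0.5,0],[0,0,0],0.9],
    [[0,0,1.5],[0,0,0],0.9],
    [[0,0,2.5],[0,0,0],0.9],
    [[0,0,3],[0,0,0],0.9],
    [[0,0,3],[0,0,0],0.9],
    [[0,0,3],[0,0,0],0.9],
    [[0,0,3],[0,0,0],0.9],
    [[-2,-2,1],[0,0,0],0.9],
    [[-2,-2,0],[0,0,0],0.9],
    [[-2,-2,0],[0,0,0],0.9],
    [[-2,-2,0],[0,0,0],0.9],
    [[-1,-1,0],[0,0,0],0.9],
    [[0,0,0],[0,0,0],0.9],
    [[0,0,0],[0,0,0],0.9]
  ]
}}

```text
time_s: 38.05
tcp_pos: [0.4841, 0.0842, 0.198]
orientation: [-1.969, 2.445, -0.0]
ft_force: [-0.3, 0.1, -0.8]
grip_width: 0.0083
grip_force: 0.0
```

Run:
```python
from h import *
st()
snap("side","pics/s6.png"); snap("top","pics/t6.png")
c=np.load('cam_side.npz')['c'][:,:,::-1];d=np.load('cam_top.npz')['c'][:,:,::-1]
b=cv2.resize(d[225:305,140:220],None,fx=4.8,fy=4.8,interpolation=2)
cv2.imwrite('pics/i.png',np.hstack([cv2.resize(c[100:420,220:480],(390,480)),np.vstack([b,np.zeros((96,384,3),np.uint8)])]))
```

```text
38.05 tray tcp mm [  11.2 -121.1] z 0.198 F tray [-0.3  0. ] yaw 2.9265
```

View pics/i.png

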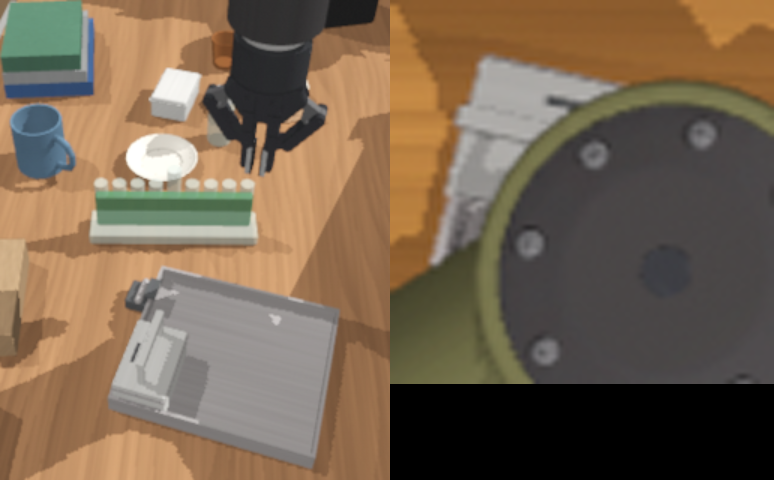

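The box is square in the far left corner (lid around (150,360) in the side crop), the bystanders in view are undisturbed and the arm is clear of everything. I'm handing in.

```bash
python3 -c "from workcell import ctrl;print(ctrl.job_done())"
```

```text
the job is handed in; nothing more can be done
None
```

The dish is on the cork mat, about 5 mm off centre, with both dreidels in it. The coin box was set down clear of the walls, released and slid square and flush into the tray's far left corner, and I handed the job in at about 38 s; no verdict came back.

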